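# Close the pressure brewer and tighten its click knob

## Task

Lift the bamboo stirring paddle off the open brewer and lay it flat on the worktop well clear of the pot. Then shut the brewer's lid, swing the bolt upright into the fork of the lid, and turn its black wing knob clockwise until it clicks over; stop at that click (two are tolerable, three are not), let go, and leave the lid shut and the bottles, cup lids and timer round it where they stand.

Things in the scene. Friction and masses are not known exactly. Their poses are not given: they have to be found in the camera images.
- brewer: small steel pressure brewer, fixed to the worktop; origin at the centre of its underside, z up. Pot 120 mm across, 130 mm tall, 112 mm inside; its open mouth has a rim 128 mm across, top at z = 130 mm. The lid's hinge is on the +x side; the swing bolt's pivot is on the -x side, at x = -82, z = 88 mm, its axis along y. A small cock sticks out low on the +y side.
- brewer_lid (a joint): opening angle of the lid (rad): 0 shut, 1.57 upright, stop at 2.2, leaning back away from the pot. The hinge axis is parallel to the brewer's y, at x = +74, z = 134 mm. It is stiff (0.24 N m of friction, lid 0.22 kg): the lid stays where it is left, and can be pushed over from behind and pressed down.
- lid_tip (a point): end of the lid's fork, midway between its prongs, 168 mm from the hinge axis; x points to the hinge, y along the hinge, z out of the lid's upper (outer) face. Lid: steel disc 132 mm across, 10 mm thick, slightly domed, a brass valve 30 mm tall near the hinge. Opposite it two prongs (10 mm wide, 11 mm thick, slot 13 mm) stand 28 mm out. Its top is 141 mm high when shut.
- swing_bolt (a joint): lean of the swing bolt (rad): 0 upright, in the fork of the shut lid; stop at 0.9, leaning outwards away from the pot. Pivot friction 0.08 N m: it stays where it is left. It has to lean out of the way while the lid comes down (the lid may nudge it). Push the knob's outer edge inwards and up, in an arc about the pivot, or swing it up by the knob.
- clamp_nut (a joint): turn of the nut on the bolt's thread (rad): 0 tight, negative while slack (-1.9 to -0.5 at the start), growing as the knob is turned clockwise seen from above; the thread drags with 0.14 N m
- knob (a joint): slip of the knob over the nut (rad), clockwise positive: 0 at the start, when knob and nut turn as one. Once the nut is tight a sprung roller in the knob resists up to about 0.35 N m, then drops over a tooth after about 0.25 rad of slip, the torque falls to nothing and the knob eases on towards the next notch at 0.785 rad: that is one click. Each further click adds 0.785.
- knob_grip (a point): centre of the black knob's raised wing, on the bolt's axis, 91 mm from its pivot; x along the wing, z along the bolt outwards. The wing is a bar 74 mm long (x), 13 mm thick (y), 24 mm tall (12 mm either way of this point), on a round ribbed hub 51 mm across, from 10 to 32 mm below the point.
- paddle: bamboo stirring paddle, 180 mm long, lying across the brewer's mouth; origin under its middle on the underside, x along it towards the blade. Handle 14 mm wide and 9 mm thick from x = -90 to +22 mm; flat blade 34 mm wide and 6 mm thick from x = +18 to +90 mm; 35 g.
- sauce_dark: dark brown sauce bottle, 61 mm across, 162 mm tall, origin at the centre of its underside; to be left alone
- sauce_pale: cream-coloured sauce bottle, 61 mm across, 162 mm tall, origin at the centre of its underside; to be left alone
- cup_lids: stack of black cup lids, 70 mm across, 60 mm tall, origin at the centre of its underside; to be left alone
- timer: cream kitchen timer, 60 mm across, 52 mm tall, origin at the centre of its underside; to be left alone
- worktop_mid (a point): point on the black worktop (z = 0), its axes along the world's. The worktop is free of fixed things from 120 mm nearer the robot than this point to 240 mm beyond it, and 280 mm to either side of it; rails 70 mm high run along its left and right edges, and a flat printed mat 2 mm thick and a cup and a mug lie nearer the robot.
Mind the look-alikes: they are no part of the job. There is more than one size of the paddle; the job needs the larger.

How it is judged:
By the outcome, as a careful person would: the job done as asked, in the order asked, and still so for the second after the job is handed in, with the robot touching nothing.
It also fails if it takes over 72 s, if anything falls off the work surface, if the arm or the gripper's body presses on something with over 40 N, if the wrist force passes 120 N, or if a joint passes its speed limit or range.

## Robot

A 7-joint arm with a two-finger parallel gripper is mounted at the origin on a cart in front of the work surface, level with it; the furniture and walls round the work are solid. World frame = base frame: x ahead of the robot, y to its left, z up, the work surface at z = 0. Lengths are in m, angles in degrees, forces in N, time in s.
With the tool pointing down it reaches from about 0.375 to 0.925 m from the base axis. Payload 3.1 kg.
Tool frame: the origin (TCP) lies at the very end of the fingers, on their centre line; the grasp point (between the pads) lies 19 mm behind it; z points along the fingers, y is the line along which they close (so a half turn about z gives the same grasp; the last joint's range is limited). The gripper opens to 85 mm and grips with 20 to 120 N. Pads are 22 mm wide; open, the fingers measure 114 mm over their backs; the gripper's body (76 mm by 85 mm) begins 54 mm behind the grasp point. The pads swing forward as they close: fully open they stand 13 mm farther back than shut.
Start: joints at [60.287, 21.939, 2.515, 91.553, -1.026, 66.532, -2.859], TCP at [0.266, -0.593, 0.231] pointing down, gripper open.
Joint ranges: [-149.38, 149.38], [-23.57, 123.04], [-84.95, 90], [0, 143.3], [-89.99, 269.99], [3.08, 112.72], [-163.45, 163.45]. Speed limits (degrees/s): [159.86, 159.86, 180, 180, 180, 180, 180].

## Interface

Orientations are given as a 3x3 rotation matrix whose columns are the frame's x, y, z axes.
In Python, from bench import manip, optics gives the robot as it stands. The module is installed in compiled form; this text tells all that it offers. Calls block until the motion is done:
- manip.movep(position, orientation): joint-space move of the TCP to a pose.
- manip.move_linear(position, orientation=None, feed=0.15, max_force=None): straight line of the TCP; orientation=None keeps the orientation; feed is the mean speed in m/s. With max_force (N) it stops when the force on the tool has changed by that much, and returns True; else False.
- manip.set_joints(angles): joint-space move.
- manip.set_gripper(opening, strength=None): finger opening in m; strength is the grip in N (None keeps the last); returns when the fingers have stopped.
- manip.wait(seconds).
- manip.inverse_kinematics(position, orientation): joint angles nearest the present ones, or None.
- manip.observe(): the state.
- optics.grab_frame(name): name is "side" or "top"; returns a dict with "color" (400x640x3 uint8, red, green, blue), "mtx" (3x3 intrinsics, pixels), "extrinsics" (4x4, takes a point from camera to world coordinates). Camera axes: x right, y up, looking along -z (the intrinsics and any distortion apply to the point x, -y, -z); pixel columns grow to the right and rows downward; lengths in m; the calibration is good to about 2 mm. A picture is of the moment at which its call begins. There is no depth.
A pose or a line that the arm cannot do raises manip.PlanningError and nothing moves.
- manip.finish_job(): hands the job in; it is judged then, once.
The state is a dict: "time": time; "q": joint angles; "qd": joint speeds; "joint_torque": joint torques, N m; "tool_pos": TCP position; "eef_rot": TCP orientation; "ft_force": force on the tool from outside, world axes, zero at the start; "moment": the same for the moment, N m; "grip_width": finger opening in m; "gripper_force": force on a finger pad.
Only numpy, scipy, OpenCV 4.12 (cv2) and the standard library are available. Lean on these libraries where they do the work, as an engineer would, in place of code of your own. Each camera call takes 0.05 s, during which the arm holds its last target. There are 200 camera calls.

## Working session

There is one attempt and no reset: what is moved stays moved. The work goes in short steps, each a Python script; the robot and the scene stay as the last script left them, time stands still between calls to the robot, and variables do not carry over. Pictures are saved under pics/ and viewed, at most 10 in all, crops included, and the job is handed in when it is done.

```bash
mkdir -p pics
cat > h.py <<'E'
import numpy as np, cv2
from bench import manip, optics
def grab(n):
    f=optics.grab_frame(n); return f
def save(f,name,crop=None,s=1):
    im=f["color"][:,:,::-1]
    if crop: c0,r0,c1,r1=crop; im=im[r0:r1,c0:c1]
    im=cv2.resize(im,None,fx=s,fy=s,interpolation=cv2.INTER_CUBIC); cv2.imwrite("pics/"+name,im)
def ray(f,u,v):
    K=np.array(f["mtx"]);E=np.array(f["extrinsics"])
    d=np.linalg.inv(K)@[u,v,1]; d=np.array([d[0],-d[1],-d[2]])
    return E[:3,3],E[:3,:3]@d
def onz(f,u,v,z):
    o,d=ray(f,u,v); return o+d*(z-o[2])/d[2]
def proj(f,p):
    K=np.array(f["mtx"]);E=np.array(f["extrinsics"])
    c=E[:3,:3].T@(np.array(p)-E[:3,3]); c=np.array([c[0],-c[1],-c[2]]); q=K@c; return q[:2]/q[2]
E
python3 - <<'E'
from h import *
for n in("top","side"):
    f=grab(n); save(f,n+"0.png",None,1.25); print(n,np.round(f["mtx"],1).tolist(),np.round(f["extrinsics"],3).tolist(),[k for k in f])
print(manip.observe())
E
```

```text
top [[421.8, 0.0, 314.6], [0.0, 421.8, 203.4], [0.0, 0.0, 1.0]] [[0.021, 0.985, -0.173, 0.329], [-1.0, 0.022, 0.006, -0.099], [0.009, 0.173, 0.985, 1.223], [0.0, 0.0, 0.0, 1.0]] ['color', 'mtx', 'extrinsics']
side [[505.9, 0.0, 317.0], [0.0, 505.9, 204.8], [0.0, 0.0, 1.0]] [[-0.806, -0.452, 0.383, 0.973], [0.592, -0.627, 0.506, 0.442], [0.011, 0.634, 0.773, 0.96], [0.0, 0.0, 0.0, 1.0]] ['color', 'mtx', 'extrinsics']
{'time': 0.1, 'q': array([60.28735715, 21.98902356,  2.51320823, 91.64280546, -1.02638233,
       66.5320079 , -2.85753758]), 'qd': array([-0.00610601, -0.04366423, -0.05969284, -0.14987605,  0.09153949,
       -0.02000893, -0.00776138]), 'joint_torque': array([ 2.83851819e-03, -4.34732080e+01,  1.02940455e+00, -2.50454271e+01,
        1.08781579e-02,  5.51723104e-03, -1.90291593e-05]), 'tool_pos': array([ 0.26513369, -0.59250032,  0.22997138]), 'eef_rot': array([[ 9.12738526e-01,  4.08542681e-01, -1.12327233e-03],
       [ 4.08544205e-01, -9.12735893e-01,  2.19596469e-03],
       [-1.28105670e-04, -2.46324798e-03, -9.99996958e-01]]), 'ft_force': array([-0.23813225,  0.51009093,  0.07893252]), 'moment': array([0.01519243, 0.02500747, 0.02929615]), 'gripper_force': 0.0, 'grip_width': 0.08584471825048773}
```

View pics/top0.png

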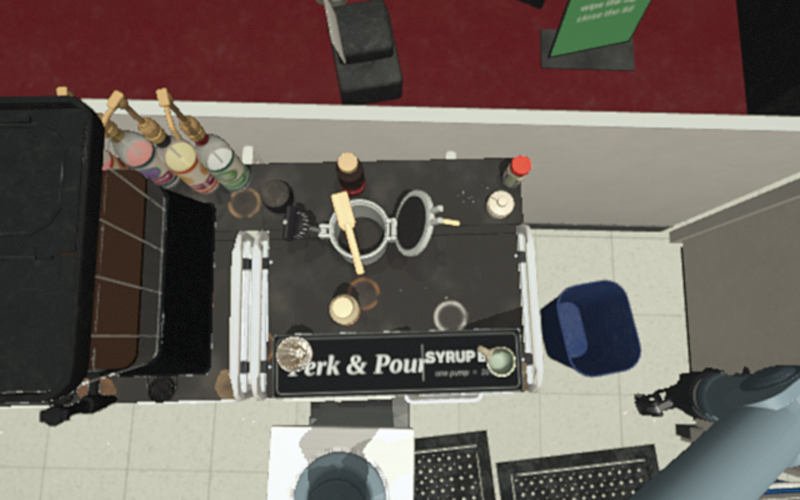

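View pics/side0.png

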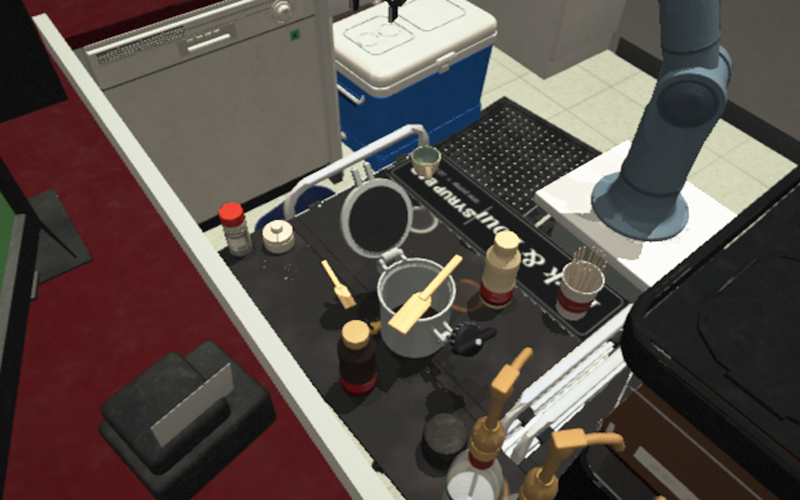

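Top view: brewer's mouth is at about (360,230), with the lid open to its right (415,222) and the bolt with the black knob to its left (295,222). There are two paddles. The larger lies across the mouth, from (343,200) to (360,270). The smaller is on the worktop behind the lid, at (450,222). The larger one on the mouth fits the description, and I'll confirm it in a crop.

Run:
```python
from h import *
f=grab("top"); g=grab("side")
a=f["color"][115:270,200:400]; b=g["color"][130:300,255:415]
a=cv2.resize(a,(800,620)[:2] if 0 else None,fx=3.6,fy=3.6,interpolation=cv2.INTER_CUBIC)
b=cv2.resize(b,None,fx=3.5,fy=3.5,interpolation=cv2.INTER_CUBIC)
cv2.imwrite("pics/t1.png",a[:,:,::-1]);cv2.imwrite("pics/s1.png",b[:,:,::-1]);print(a.shape,b.shape)
```

```text
(558, 720, 3) (595, 560, 3)
```

View pics/t1.png

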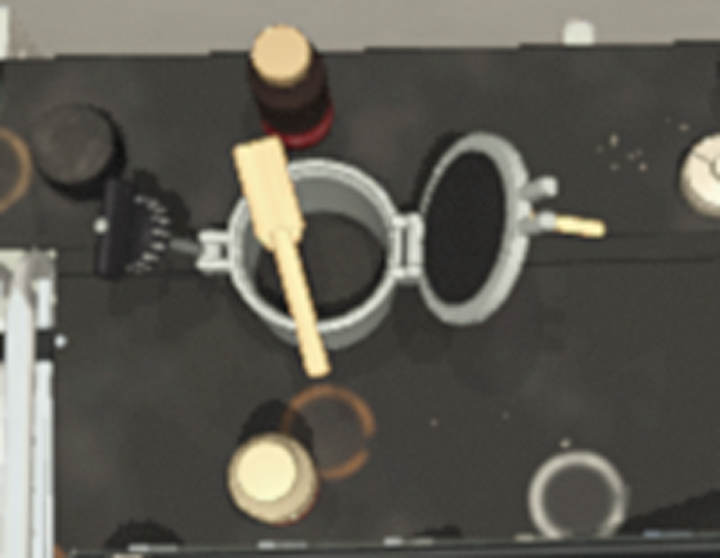

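View pics/s1.png

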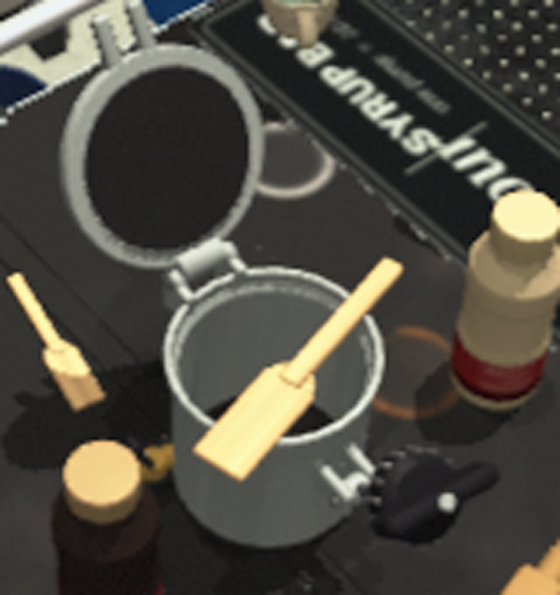

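```bash
cat >> h.py <<'E'
def T(x,y): return 200+x/3.6,115+y/3.6
def S(x,y): return 255+x/3.5,130+y/3.5
def tri(f,a,g,b):
    o1,d1=ray(f,*a);o2,d2=ray(g,*b)
    s=np.linalg.lstsq(np.c_[d1,-d2],o2-o1,rcond=None)[0]
    p,q=o1+d1*s[0],o2+d2*s[1]; return (p+q)/2,np.linalg.norm(p-q)
E
python3 - <<'E'
from h import *
np.set_printoptions(precision=4,suppress=True)
f=grab("top");g=grab("side")
print("rim top L,R,F,N",*[onz(f,*T(*p),.13) for p in((229,250),(402,250),(315,160),(318,338))])
print("rim side L,R,F,N",*[onz(g,*S(*p),.13) for p in((164,350),(384,360),(275,268),(278,440))])
for n,a,b in(("blade",(258,145),(220,462)),("handle",(318,374),(396,264)),("boltend",(100,225),(447,502)),("prongs",(549,205),(120,12)),("valveless hinge",(405,247),(207,258)),("palecap",(266,472),(528,215)),("darkcap",(281,54),(102,467)),("lidcentre",(468,229),(160,155))):
    print(n,*tri(f,T(*a),g,S(*b)))
print("wing ends top z.145",onz(f,*T(118,180),.15),onz(f,*T(112,275),.15), "side",onz(g,*S(492,470),.15),onz(g,*S(385,545),.15))
print("cuplids",onz(f,*T(75,147),.06),"smallpaddle side",onz(g,*S(15,278),.005),onz(g,*S(88,400),.005))
E
```

```text
rim top L,R,F,N [0.5696 0.0314 0.13  ] [ 0.5726 -0.0959  0.13  ] [ 0.6396 -0.0296  0.13  ] [ 0.5055 -0.0361  0.13  ]
rim side L,R,F,N [ 0.6265 -0.066   0.13  ] [0.5271 0.0147 0.13  ] [ 0.5365 -0.0771  0.13  ] [0.6108 0.0226 0.13  ]
blade [0.648  0.0146 0.1321] 0.004382900741776803
handle [ 0.4777 -0.036   0.1329] 0.002874325105593088
boltend [0.5778 0.1213 0.1631] 0.0021654393797786724
prongs [ 0.5708 -0.1886  0.2741] 0.004279077673839833
valveless hinge [ 0.5719 -0.0982  0.1438] 0.0003564449551898935
palecap [ 0.4044 -0.0036  0.159 ] 0.0023578893575283604
darkcap [ 0.7106 -0.0038  0.16  ] 0.0004699247574270965
lidcentre [ 0.5741 -0.1419  0.197 ] 0.0011788569770482856
wing ends top z.145 [0.6155 0.112  0.15  ] [0.5448 0.1124 0.15  ] side [0.5376 0.1159 0.15  ] [0.6142 0.1176 0.15  ]
cuplids [0.6656 0.1651 0.06  ] smallpaddle side [ 0.6221 -0.2533  0.005 ] [ 0.6381 -0.1383  0.005 ]
```

Checks: rim diameter comes out at 127–134 mm (128 given), paddle length 178 mm (180), fork radius 164 mm (168), and bolt-end radius 102 mm (103), so the measurements hold. The larger paddle is the one on the mouth. The lid is open about 2.1 rad and the bolt leans about 0.74 rad. Next I'll lift the paddle.

```bash
cat >> h.py <<'E'
def R(xd):
    x=np.array([*xd,0.]);x/=np.linalg.norm(x);z=np.array([0,0,-1.]);return np.c_[x,np.cross(z,x),z]
def st(*a):
    s=manip.observe();print(*a,"t%.1f"%s["time"],"p",np.round(s["tool_pos"],4),"F",np.round(s["ft_force"],1),"M",np.round(s["moment"],2),"w%.4f"%s["grip_width"],"q7 %.1f"%s["q"][6],flush=True);return s
E
python3 - <<'E'
from h import *
p=np.array([.567,-.0095]); r=R((.958,.285))
s=st()
manip.move_linear([.266,-.593,.40],feed=.3)
manip.movep([*p,.36],r); st()
manip.set_gripper(.045,40)
manip.move_linear([*p,.20],feed=.3)
print(manip.move_linear([*p,.128],feed=.08,max_force=8)); st()
manip.set_gripper(.0,40); st()
manip.move_linear([*p,.22],feed=.1); st()
save(grab("side"),"s2.png",(255,60,455,260),3)
E
```

```text
t0.3 p [ 0.2654 -0.593   0.2308] F [ 0.5 -0.2  0.4] M [ 0.04 -0.05 -0.  ] w0.0855 q7 -2.9
t3.4 p [ 0.5671 -0.0113  0.3599] F [-0.4  0.7  0.3] M [ 0.04 -0.01 -0.06] w0.0851 q7 -80.9
False
t5.6 p [ 0.5676 -0.0094  0.1285] F [ 0.2  0.5 -0.3] M [ 0.03 -0.01 -0.03] w0.0452 q7 -87.0
t5.9 p [ 0.5677 -0.0094  0.1288] F [-0.4  0.2  2.8] M [0.02 0.04 0.06] w0.0127 q7 -87.0
t7.0 p [ 0.5663 -0.0097  0.2191] F [ 0.1  0.1 -0.1] M [ 0.01 -0.    0.06] w0.0128 q7 -83.9
```

View pics/s2.png

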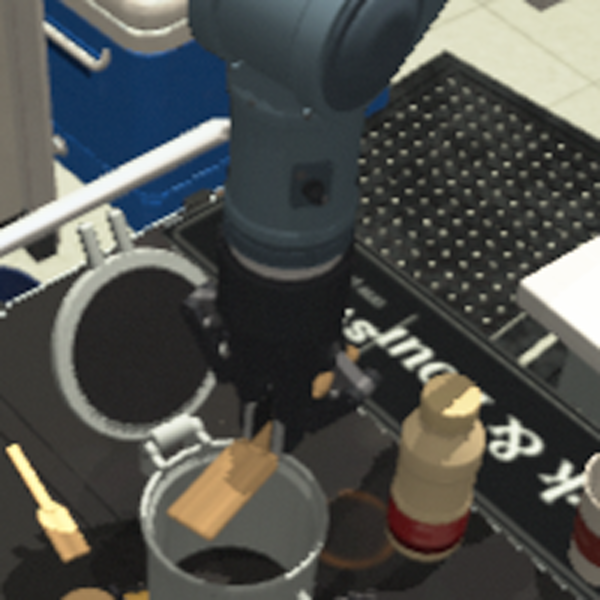

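The paddle is held level between the fingers, with the blade at (225,480) clear of the pot. Next I'll lay it on the right, away from the pot, then push the lid over.

Run:
```python
from h import *
p=[.48,-.245]; r=R((1,0))
manip.move_linear([.566,-.0095,.40],feed=.3)
manip.movep([*p,.36],r)
manip.move_linear([*p,.05],feed=.25)
print(manip.move_linear([*p,.0005],feed=.04,max_force=4)); st()
manip.set_gripper(.04); 
manip.move_linear([*p,.06],feed=.1)
manip.move_linear([*p,.30],feed=.3); st()
# behind the lid, closed fingers
manip.set_gripper(0.0)
manip.movep([.572,-.26,.36],r)
manip.move_linear([.572,-.26,.25],feed=.2); st()
print(manip.move_linear([.572,-.13,.25],feed=.1,max_force=20)); st()
save(grab("side"),"s3.png",(235,60,435,260),3)
```

```text
True
t11.4 p [ 0.4797 -0.2448  0.0006] F [-0.2 -0.4  5. ] M [-0.    0.02  0.02] w0.0129 q7 -78.1
t13.5 p [ 0.4787 -0.2445  0.2977] F [ 0.2 -1.1 -1.6] M [ 0.03  0.01 -0.01] w0.0402 q7 -69.8
t15.2 p [ 0.5719 -0.2603  0.2507] F [-0.7  0.2  0.5] M [0.02 0.01 0.06] w0.0001 q7 -75.1
True
t16.0 p [ 0.573  -0.1724  0.255 ] F [-2.7 -0.3  5.5] M [-0.06  0.5   0.04] w-0.0001 q7 -83.1
```

View pics/s3.png

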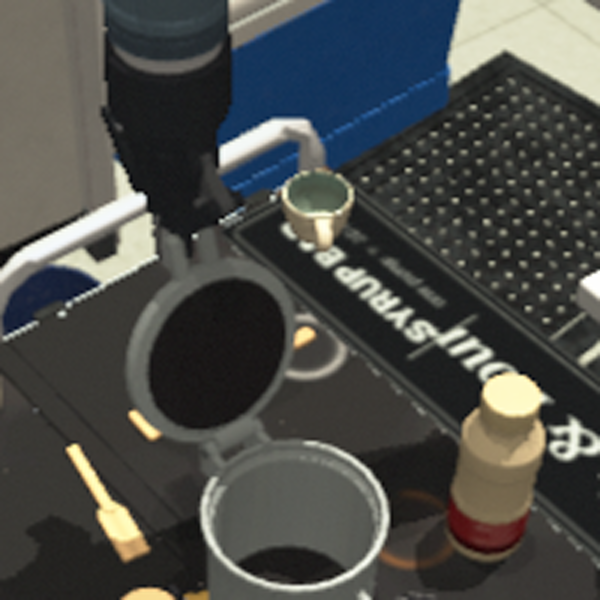

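The lid (215,345) has been pushed nearly upright with the fingers behind it, and the paddle lies on the worktop behind it. The stop was a passing force spike, so I'll go on more slowly along the arc.

Run:
```python
from h import *
y,stop=-.17,0
for y in(-.14,-.115,-.09):
    b=manip.move_linear([.572,y,.252],feed=.05,max_force=30); s=st(b)
    if b: break
save(grab("side"),"s4.png",(235,60,435,260),3)
```

```text
False t17.0 p [ 0.5739 -0.1418  0.261 ] F [-9.3 -3.3 25.8] M [-0.45  1.93  0.08] w0.0001 q7 -86.6
False t17.6 p [ 0.575  -0.1131  0.2596] F [-6.1 -0.4 21.6] M [0.08 0.88 0.04] w0.0003 q7 -89.1
False t18.3 p [ 0.5747 -0.0865  0.2556] F [0.3 1.1 9.3] M [ 0.25 -0.12 -0.05] w-0.0001 q7 -91.6
```

View pics/s4.png

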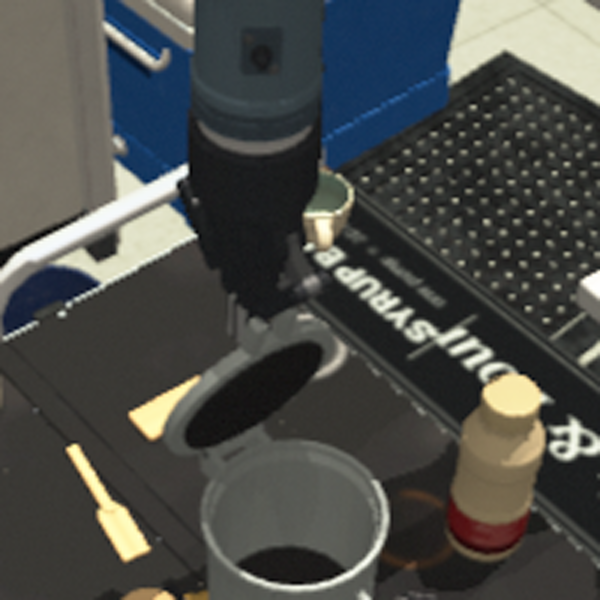

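The lid is now past upright towards the pot, with the fingertips on its outer face at (260,325). Next I'll follow the arc down and press it shut.

Run:
```python
from h import *
h=np.array([-.103,.134]); w=.013
for d in(62,50,38,26,14,6):
    t=np.radians(d);c,s=np.cos(t),np.sin(t)
    q=h+.13*np.array([c,s])+.006*np.array([-s,c])-[w,0]
    b=manip.move_linear([.573,*q],feed=.08,max_force=35); st(d,b)
    if b: break
y=manip.observe()["tool_pos"][1]
b=manip.move_linear([.573,y,.137],feed=.03,max_force=20); st("press",b)
save(grab("side"),"s5.png",(255,110,435,260),3.3)
```

```text
62 False t18.9 p [ 0.5746 -0.0579  0.2505] F [ 6.4 -0.8 -6.3] M [-0.24 -1.43 -0.07] w0.0001 q7 -94.7
50 False t19.3 p [ 0.5714 -0.0351  0.2364] F [-0.4 -0.4 -0.2] M [-0.    0.03  0.04] w-0.0001 q7 -97.4
38 False t19.8 p [ 0.5724 -0.0165  0.218 ] F [ 0.4 -0.3 -0.3] M [ 0.02 -0.02  0.  ] w-0.0000 q7 -100.1
26 False t20.3 p [ 0.5723 -0.0013  0.1955] F [ 0.3 -0.6  0.2] M [-0.01 -0.04 -0.02] w-0.0001 q7 -102.4
14 False t20.8 p [0.5723 0.009  0.1704] F [ 0.   0.4 -0.3] M [ 0.01 -0.03 -0.01] w0.0000 q7 -104.4
6 False t21.2 p [0.5722 0.0128 0.1526] F [0.4 0.3 0.5] M [-0.02  0.01 -0.  ] w-0.0002 q7 -105.4
press True t21.6 p [0.5738 0.0132 0.1433] F [-1.6  0.1  7.3] M [-0.03  0.4  -0.02] w-0.0005 q7 -105.9
```

View pics/s5.png

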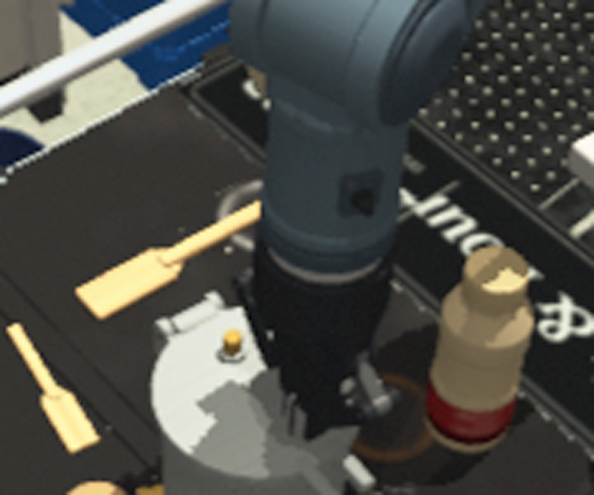

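The lid is shut (its valve at (232,345), both hinges down) and the paddle lies flat at (165,260), well clear of the pot. Next I'll push the bolt upright.

Run:
```python
from h import *
r=R((1,0))
b=manip.move_linear([.573,.013,.136],feed=.03,max_force=22); st("press",b)
manip.move_linear([.573,.013,.28],feed=.3)
manip.move_linear([.578,.18,.28],r,feed=.3)
manip.move_linear([.578,.18,.15],feed=.2); st()
for y in(.145,.12,.10,.09,.084):
    b=manip.move_linear([.577,y,.15],feed=.05,max_force=18); st(y,b)
    if b: break
manip.move_linear([.577,manip.observe()["tool_pos"][1]+.03,.15],feed=.1)
manip.move_linear([.577,.15,.32],feed=.3)
manip.movep([.45,-.15,.40],r); st()
f=grab("top");g=grab("side")
a=cv2.resize(f["color"][130:220,215:335],None,fx=4,fy=4,interpolation=cv2.INTER_CUBIC)
c=cv2.resize(g["color"][190:310,290:410],None,fx=4,fy=4,interpolation=cv2.INTER_CUBIC)
o=np.zeros((840,480,3),np.uint8);o[:360]=a;o[360:]=c
cv2.imwrite("pics/k.png",np.hstack([np.vstack([a,np.zeros((120,480,3),np.uint8)])[:,:400],c[:,:400]])[:,:,::-1])
```

```text
press True t21.9 p [0.5738 0.0132 0.1432] F [-2.5 -0.1  7.8] M [-0.08  0.6  -0.02] w-0.0000 q7 -106.0
t24.0 p [0.5791 0.1796 0.1511] F [-0.   0.7 -0. ] M [0.01 0.01 0.02] w0.0001 q7 -123.1
0.145 False t24.9 p [0.5769 0.1454 0.15  ] F [-0.3 -0.2  0.4] M [ 0.07  0.12 -0.01] w-0.0001 q7 -119.6
0.12 True t25.3 p [0.5784 0.1346 0.1538] F [1.2 1.2 1.7] M [ 0.2  -0.1   0.02] w-0.0002 q7 -117.4
t27.7 p [ 0.4504 -0.1485  0.3992] F [ 0.4  0.  -0.8] M [-0.02  0.03  0.  ] w0.0002 q7 -75.1
```

View pics/k.png

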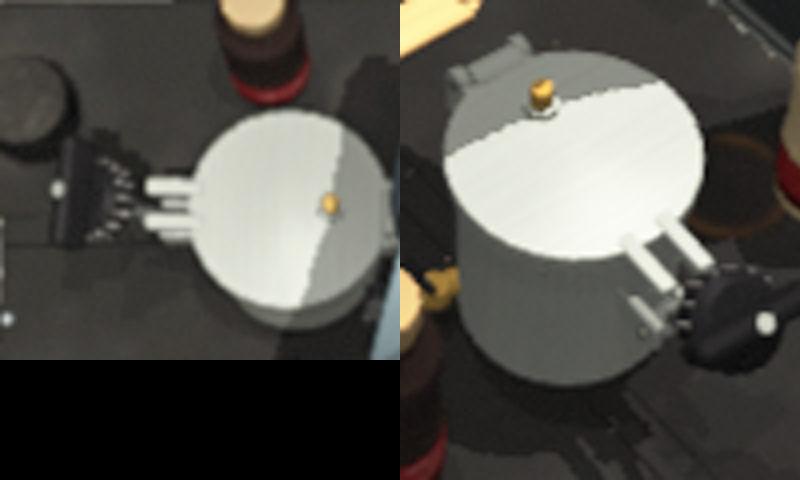

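The lid is shut with the fork ready (top crop, slot around (170,204)), but the bolt still leans, with its end at (58,188). The force stop tripped on first contact. I'll push again with more allowance.

Run:
```python
from h import *
r=R((1,0))
manip.movep([.578,.165,.28],r)
manip.move_linear([.578,.165,.152],feed=.25)
for y in(.14,.127,.115,.105,.096,.09,.086):
    b=manip.move_linear([.577,y,.152],feed=.04,max_force=30); s=st(y,b)
    if b: b=manip.move_linear([.577,y,.152],feed=.03,max_force=30); s=st(y,b,"again")
    if b: break
```

```text
0.14 False t30.6 p [0.5769 0.1401 0.152 ] F [-0.1  0.8  0.3] M [ 0.02 -0.03  0.01] w0.0001 q7 -125.0
0.127 False t31.1 p [0.5774 0.1273 0.1524] F [0.6 1.9 0.8] M [ 0.35 -0.1   0.04] w0.0000 q7 -123.7
0.115 False t31.6 p [0.5767 0.113  0.1514] F [ 0.5  1.2 -0.1] M [ 0.03 -0.01 -0.02] w0.0002 q7 -122.4
0.105 False t31.9 p [0.5772 0.1056 0.1527] F [-1.4  2.1  4.1] M [ 0.52  0.2  -0.01] w0.0001 q7 -121.4
0.096 False t32.3 p [0.578  0.1012 0.155 ] F [-2.3  6.3 11.1] M [ 1.52  0.55 -0.02] w0.0000 q7 -120.4
0.09 False t32.6 p [0.5786 0.0979 0.1566] F [-4.5  9.7 15.1] M [ 2.02  0.77 -0.03] w0.0002 q7 -119.8
0.086 False t32.9 p [0.5791 0.0956 0.1577] F [-4.4 10.7 17.8] M [ 2.29  1.   -0.06] w-0.0002 q7 -119.4
```

Run:
```python
from h import *
r=R((1,0))
manip.move_linear([.577,.112,.165],feed=.1)
manip.move_linear([.577,.112,.175],feed=.1); st()
for y in(.095,.088,.081,.076,.072,.068):
    b=manip.move_linear([.577,y,.176],feed=.04,max_force=25); s=st(y,b)
    if b: break
manip.move_linear([.577,.11,.178],feed=.1)
manip.move_linear([.577,.11,.30],feed=.3)
manip.movep([.45,-.15,.40],r); st()
f=grab("top");g=grab("side")
a=cv2.resize(f["color"][130:220,215:335],None,fx=4,fy=4,interpolation=cv2.INTER_CUBIC)
c=cv2.resize(g["color"][190:310,290:410],None,fx=4,fy=4,interpolation=cv2.INTER_CUBIC)
cv2.imwrite("pics/k2.png",np.hstack([np.vstack([a,np.zeros((120,480,3),np.uint8)])[:,:400],c[:,:400]])[:,:,::-1])
```

```text
t33.6 p [0.5776 0.1109 0.1752] F [-0.1 -0.1 -0.4] M [0.01 0.06 0.03] w-0.0000 q7 -121.1
0.095 False t34.1 p [0.577  0.0947 0.176 ] F [-0.1  0.9 -0.4] M [-0.03  0.02  0.02] w-0.0000 q7 -119.2
0.088 False t34.5 p [0.5771 0.0878 0.176 ] F [ 0.2 -0.4 -0.3] M [ 0.03 -0.06 -0.06] w0.0004 q7 -118.5
0.081 False t34.8 p [0.5771 0.0803 0.1759] F [-0.2  0.4  0.2] M [ 0.03  0.03 -0.01] w-0.0000 q7 -117.7
0.076 False t35.1 p [0.577  0.0754 0.1759] F [ 0.2 -0.3  0.3] M [ 0.04 -0.06  0.02] w0.0000 q7 -117.2
0.072 False t35.3 p [0.577  0.0719 0.176 ] F [-0.8  0.7  1. ] M [ 0.15  0.05 -0.03] w0.0001 q7 -116.8
0.068 False t35.6 p [0.5768 0.0699 0.1762] F [-0.3  4.4  0.2] M [0.88 0.08 0.01] w0.0000 q7 -116.4
t37.9 p [ 0.4501 -0.1488  0.3991] F [0.4 0.4 0.2] M [ 0.03 -0.02  0.01] w0.0001 q7 -74.1
```

View pics/k2.png

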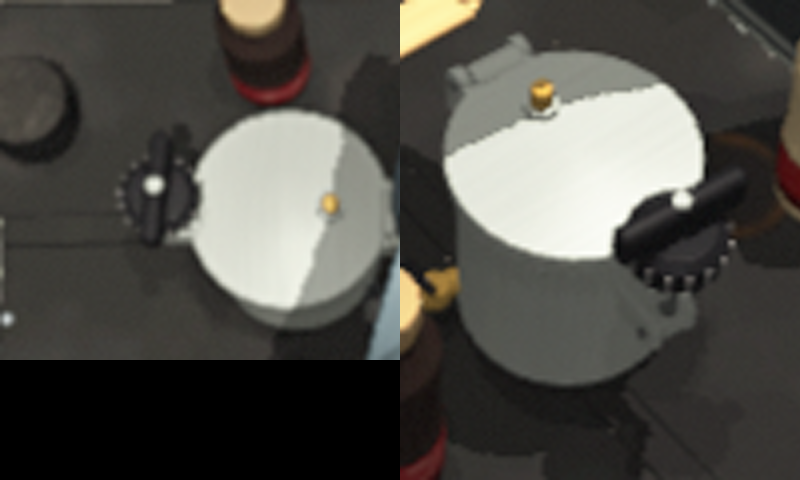

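The bolt is upright in the fork with the wing nearly along world x; the bolt end is at (153,185) in the top crop and (682,201) in the side crop. Next I'll compute its pose and the joint-7 travel.

Run:
```python
from h import *
f=grab("top");g=grab("side")
t=lambda x,y:(215+x/4,130+y/4)
print(tri(f,t(153,185),g,(290+282/4,190+201/4)))
A,B=onz(f,*t(162,136),.191),onz(f,*t(152,243),.191)
print(A,B,np.degrees(np.arctan2(*(A-B)[[1,0]])), np.linalg.norm(A-B))
for a0 in(0,180):
  for da in(0,-45,-90,-140):
    a=np.radians(a0-7+da); q=manip.inverse_kinematics([.576,.053,.172],R((np.cos(a),np.sin(a)))); print(a0,da,None if q is None else np.round(q,0))
```

```text
(array([0.57650151, 0.05232012, 0.18832711]), np.float64(0.0023329559340469724))
[0.60848715 0.04685905 0.191     ] [0.53949559 0.04995879 0.191     ] -2.5725246848166106 0.06906116546752519
0 0 [  36.   29.  -57.  103.   27.   63. -127.]
0 -45 [ -11.   18.    3.  105.   -1.   57. -151.]
0 -90 [ -63.   39.   74.  107.  -41.   67. -162.]
0 -140 [ 44.  37. -71. 102.  38.  69.  85.]
180 0 [ 41.  33. -64. 103.  32.  66.  49.]
180 -45 [ 39.  31. -62. 103.  31.  65.   5.]
180 -90 [ 36.  28. -56. 103.  26.  63. -37.]
180 -140 [ 36.  29. -57. 103.  27.  63. -87.]
```

Bolt end measures (0.5765, 0.052, 0.188), against an expected z of 0.191, so it is upright. Clockwise lowers joint 7, and starting at about 49° leaves 210° of travel. I'll grasp the wing and turn it in steps, watching the moment.

```bash
cat > turn.py <<'E'
from h import *
a=np.radians(177); r=R((np.cos(a),np.sin(a))); p=[.576,.0525]
manip.movep([*p,.30],r); manip.set_gripper(.05,70)
manip.move_linear([*p,.20],feed=.25)
b=manip.move_linear([*p,.1725],feed=.05,max_force=10); st("down",b)
manip.set_gripper(0,70); s=st("grip")
if not .009<s["grip_width"]<.018: raise SystemExit
q=np.array(s["q"]);q0=q[6];m0=s["moment"][2];peak=0;log=[]
while q0-q[6]<150:
    q[6]-=4; manip.set_joints(q)
    m=np.mean([abs(manip.observe()["moment"][2]-m0)]); log.append((round(q0-q[6]),round(float(m),2)))
    peak=max(peak,m)
    if peak>.27 and m<.5*peak: break
print(log); st("end")
E
python3 turn.py
```

```text
down False t41.9 p [0.576  0.0526 0.1724] F [-0.3  0.1  0.9] M [ 0.01 -0.03  0.01] w0.0500 q7 54.7
grip t42.3 p [0.5763 0.0524 0.173 ] F [-0.4 -0.6  2.5] M [-0.19  0.17 -0.04] w0.0112 q7 54.7
[(4, 0.1), (8, 0.14), (12, 0.16), (16, 0.17), (20, 0.19), (24, 0.11), (28, 0.16), (32, 0.17), (36, 0.13), (40, 0.18), (44, 0.14), (48, 0.15), (52, 0.17), (56, 0.14), (60, 0.13), (64, 0.13), (68, 0.16), (72, 0.15), (76, 0.21), (80, 0.13), (84, 0.13), (88, 0.12), (92, 0.13), (96, 0.3), (100, 0.36), (104, 0.06)]
end t48.8 p [0.5763 0.0523 0.1731] F [ 4.3  1.6 -2.2] M [ 0.1  -1.1   0.02] w0.0112 q7 -49.2
```

The click is clear: 0.14 N m of drag, then a rise to 0.36, then a drop. I'll ease the knob on towards the notch while the torque stays low, then let go.

Run:
```python
from h import *
s=manip.observe();q=np.array(s["q"]);L=[]
for i in range(4):
    q[6]-=4;manip.set_joints(q);m=manip.observe()["moment"][2];L.append(round(float(m),2))
    if abs(m+.04)>.25: break
print(L)
manip.set_gripper(.05); p=st()["tool_pos"]
manip.move_linear([p[0],p[1],.21],feed=.1)
manip.move_linear([p[0],p[1],.32],feed=.3)
manip.movep([.45,-.15,.40],R((1,0))); st()
f=grab("top");g=grab("side");cv2.imwrite("pics/fin.png",g["color"][:,:,::-1])
# bolt end and bottles: compare with earlier by template matching on the earlier full pictures
for n,F in(("top",f),("side",g)):
    old=cv2.resize(cv2.imread(f"pics/{n}0.png"),(640,400)); new=F["color"][:,:,::-1].copy()
    pts={"top":{"dark":(278,130),"lids":(221,156),"timer":(400,163),"pale":(275,247)},"side":{"dark":(285,285),"lids":(356,347),"timer":(222,190),"pale":(400,215)}}[n]
    for k,(u,v) in pts.items():
        t=old[v-14:v+14,u-14:u+14];w=new[v-22:v+22,u-22:u+22]
        _,s,_,l=cv2.minMaxLoc(cv2.matchTemplate(w,t,cv2.TM_CCOEFF_NORMED));print(n,k,l[0]-8,l[1]-8,round(s,2))
k2=cv2.imread("pics/k2.png")  # lid region before/after turning
a=cv2.resize(g["color"][190:310,290:390],None,fx=4,fy=4,interpolation=cv2.INTER_CUBIC)[:,:,::-1]
for nm,(x,y) in(("valve",(142,97)),("boltend",(282,201))):
    t=k2[y-22:y+22,400+x-22:400+x+22];w=np.ascontiguousarray(a[y-45:y+45,x-45:x+45])
    _,s,_,l=cv2.minMaxLoc(cv2.matchTemplate(w,t,cv2.TM_CCOEFF_NORMED));print(nm,(l[0]-23)/4,(l[1]-23)/4,round(s,2))
```

```text
[-0.04, 0.03, -0.05, -0.09]
t50.2 p [0.5757 0.0524 0.1729] F [-0.  -0.1  0.5] M [-0.01  0.    0.06] w0.0498 q7 -65.2
t52.3 p [ 0.4499 -0.149   0.399 ] F [-0.5  0.4  0.4] M [-0.   -0.03 -0.01] w0.0496 q7 -73.0
top dark 0 0 1.0
top lids 0 0 0.98
top timer 0 0 0.8
top pale -1 -1 0.9
side dark 0 0 1.0
side lids 0 0 0.97
side timer 0 0 1.0
side pale 0 0 0.97
valve 0.0 0.0 0.98
boltend 0.0 0.5 0.63
```

The bottles, cup lids and timer have not moved, the lid is shut, the bolt is upright, and the robot is clear of everything.

```bash
python3 -c "
from bench import manip
print(manip.finish_job())"
```

```text
the job is handed in; nothing more can be done
None
```

The job is handed in at about 52 s: the paddle lies flat on the worktop clear of the pot, the lid is shut with the bolt upright in its fork, the knob was turned to one click and released, and the bottles, cup lids and timer did not move.

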